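# Shut the loaded incubator chamber and start its gas purge

## Task

Both lids of the benchtop incubator stand open, and only one chamber holds culture dishes. With the fingertips, gently push that chamber's lid fully shut by its outside face without letting it slam, then press the round purge key in front of it all the way down and let it go, so that the chamber fills with gas again. The other chamber is airing: leave its lid standing open and its key alone, touch neither the dishes nor the undersides of the lids, and do not grasp, lift or shift anything else.

Things in the scene. Friction and masses are not known exactly. Their poses are not given: they have to be found in the camera images.
- incubator: white benchtop incubator, fixed, 300 mm deep (x), 450 wide (y), 120 high to its flat top. Origin: centre of underside; x from its front (robot side) to its back, y to the robot's left, z up. Two wells 140 x 140 mm, 45 deep, centred at x +25, y +125 and -125 mm, each with a lid hinged at its far side. Flat top: an 80 mm strip between the lids, an 85 mm strip in front of them with displays and purge keys.
- lid_left (a joint): angle of the left-hand (robot's left, +y) lid: 0 = shut, growing as it opens upwards about its far edge (1.57 = upright, stop at 1.75); starts between 1.1 and 1.4. A friction hinge holds the lid at any angle; some 3 N square to the lid at its front edge starts it (about 1 N near shut), and it must be pushed all the way down. Shut means below 0.025.
- lid_left_hinge (a point): middle of the left lid's hinge line, along the lid's far lower edge: 115 mm behind the incubator's centre, 121 mm above the bench. Axes turn with the lid: -x to the lid's front edge, y along the hinge, z out of the outside face. White lid, 180 mm from hinge to front edge, 170 wide, 26 thick (outside face at z = 26 mm).
- lid_left_edge (a point): middle of the front edge of the left lid's outside face (180 mm from the hinge); axes as the hinge point. The whole underside (black rubber seal, lowest 5 mm of the thickness, and a bare metal plate 128 mm square standing 8 mm out of it) is sterile, not to be touched. A grey finger tab 60 mm wide, 9 mm thick stands 12 mm out from the front edge here, 1 mm below the outside face.
- key_left (a joint): travel of the left chamber's purge key: 0 = up, 0.005 m = fully down; springs back when let go; fully down takes about 4 N. Pressed means more than 0.003 m.
- key_left_top (a point): centre of the top of the left chamber's purge key: round white key, 24 mm across in a grey bezel, standing 8 mm above the incubator's flat top, on the front strip, straight in front of the middle of the left lid: 107 mm in front of the incubator's centre, 125 mm to the left. With the lid shut, its finger tab ends 30 mm behind the key's centre and its top is 19 mm above the key. Press straight down.
- lid_right (a joint): angle of the right-hand (robot's right, -y) lid: 0 = shut, growing as it opens upwards about its far edge (1.57 = upright, stop at 1.75); starts between 1.1 and 1.4. A friction hinge holds the lid at any angle; some 3 N square to the lid at its front edge starts it (about 1 N near shut), and it must be pushed all the way down. Shut means below 0.025.
- lid_right_hinge (a point): middle of the right lid's hinge line, along the lid's far lower edge: 115 mm behind the incubator's centre, 121 mm above the bench. Axes turn with the lid: -x to the lid's front edge, y along the hinge, z out of the outside face. White lid, 180 mm from hinge to front edge, 170 wide, 26 thick (outside face at z = 26 mm).
- lid_right_edge (a point): middle of the front edge of the right lid's outside face (180 mm from the hinge); axes as the hinge point. The whole underside (black rubber seal, lowest 5 mm of the thickness, and a bare metal plate 128 mm square standing 8 mm out of it) is sterile, not to be touched. A grey finger tab 60 mm wide, 9 mm thick stands 12 mm out from the front edge here, 1 mm below the outside face.
- key_right (a joint): travel of the right chamber's purge key: 0 = up, 0.005 m = fully down; springs back when let go; fully down takes about 4 N. Pressed means more than 0.003 m.
- key_right_top (a point): centre of the top of the right chamber's purge key: round white key, 24 mm across in a grey bezel, standing 8 mm above the incubator's flat top, on the front strip, straight in front of the middle of the right lid: 107 mm in front of the incubator's centre, 125 mm to the right. With the lid shut, its finger tab ends 30 mm behind the key's centre and its top is 19 mm above the key. Press straight down.
- dish_a: lidded round culture dish, 60 mm across, 15 mm high, pale clear plastic; origin at the centre of its underside. It lies on the metal plate in the loaded chamber beside the other dish (left or right chamber, from its y in the incubator's frame), its top some 23 mm below the chamber's rim.
- dish_b: lidded round culture dish, 60 mm across, 15 mm high, pale clear plastic; origin at the centre of its underside. It lies on the metal plate in the loaded chamber beside the other dish (left or right chamber, from its y in the incubator's frame), its top some 23 mm below the chamber's rim.
- timer: white bench timer, 46 x 58 x 15 mm, lying loose on the incubator's top between the lids; origin at the centre of its underside
- wash_bottle: loose pale squeeze bottle with blue cap and nozzle, 74 mm across, 200 mm high, on the bench right of the incubator; origin at the centre of its underside
- tip_box: loose grey pipette-tip box with pale lid, 80 x 118 x 67 mm, on the bench left of the incubator; origin at the centre of its underside
- dish_stack: loose stack of four 60 mm dishes (one piece, 60 mm high), on the bench right of the incubator; origin at the centre of its underside
There are look-alikes about, which are no part of the job. Leave any orange or turquoise look-alike of the dish_a alone.

How it is judged:
On the way, in this order (a step that is already met when the one before it is completed fails the run):
1. the lid of the chamber with the dishes is fully shut (((y of dish_a in the frame of incubator above 0 m and value of joint lid_left below 0.025 rad) or (y of dish_a in the frame of incubator below 0 m and value of joint lid_right below 0.025 rad))), for 0.2 s.
2. with that lid shut, its purge key is pressed down (((y of dish_a in the frame of incubator above 0 m and value of joint lid_left below 0.025 rad) or (y of dish_a in the frame of incubator below 0 m and value of joint lid_right below 0.025 rad)) and ((y of dish_a in the frame of incubator above 0 m and value of joint key_left above 0.003 m) or (y of dish_a in the frame of incubator below 0 m and value of joint key_right above 0.003 m))), for 0.05 s.
At the end, for the whole second after the job is handed in: The lid over the dishes is shut (angle below 0.025 rad, about 4 mm at its front edge), both purge keys are up again, the other lid stands open within 20 mm of where it stood (at its front edge), the dishes lie within 10 mm and the other things within 20 mm of where they were (((y of dish_a in the frame of incubator above 0 m and value of joint lid_left below 0.025 rad) or (y of dish_a in the frame of incubator below 0 m and value of joint lid_right below 0.025 rad)) and ((y of dish_a in the frame of incubator above 0 m and (value of joint each of key_left, key_right below 0.001 m and distance of lid_right_edge from where it was at the start of the episode below 0.02 m and value of joint lid_right above 1 rad)) or (y of dish_a in the frame of incubator below 0 m and (value of joint each of key_right, key_left below 0.001 m and distance of lid_left_edge from where it was at the start of the episode below 0.02 m and value of joint lid_left above 1 rad))) and distance of each of wash_bottle, tip_box, dish_stack, timer from where it was at the start of the episode below 0.02 m and distance of each of dish_a, dish_b from where it was at the start of the episode below 0.01 m); the robot touches nothing.
It fails at once if the lid slams: it comes within 0.2 rad of shut at more than 1.2 rad/s (about 0.2 m/s at the front edge) ((y of dish_a in the frame of incubator above 0 m and (value of joint lid_left below 0.2 rad and velocity of joint lid_left below -1.2 rad/s)) or (y of dish_a in the frame of incubator below 0 m and (value of joint lid_right below 0.2 rad and velocity of joint lid_right below -1.2 rad/s))).
It fails at once if the other chamber's lid is moved (more than 20 mm at its front edge) or its key pressed (more than 2 mm) ((y of dish_a in the frame of incubator above 0 m and (distance of lid_right_edge from where it was at the start of the episode above 0.02 m or value of joint key_right above 0.002 m)) or (y of dish_a in the frame of incubator below 0 m and (distance of lid_left_edge from where it was at the start of the episode above 0.02 m or value of joint key_left above 0.002 m))).
It fails at once if the robot touches the underside of a lid (more than 0.5 N), as in pinching it (contact force between any of the fingers, the arm and lid_left_c2 above 0.5 N or contact force between any of the fingers, the arm and lid_left_c3 above 0.5 N or contact force between any of the fingers, the arm and lid_right_c2 above 0.5 N or contact force between any of the fingers, the arm and lid_right_c3 above 0.5 N).
It fails at once if the robot touches a dish (more than 0.5 N), or a dish is shifted or lifted by more than 10 mm ((contact force between any of the fingers, the arm and dish_a above 0.5 N or distance of dish_a from where it was at the start of the episode above 0.01 m) or (contact force between any of the fingers, the arm and dish_b above 0.5 N or distance of dish_b from where it was at the start of the episode above 0.01 m)).
It fails at once if the timer, bottle, tip box or dish stack is shifted or lifted by more than 20 mm, or tipped (distance of any of wash_bottle, tip_box, dish_stack, timer from where it was at the start of the episode above 0.02 m or angle between any of wash_bottle, tip_box, dish_stack, timer's own z axis and vertical above 0.3 rad).
It also fails if it takes over 48 s, if anything falls off the work surface, if the arm or the gripper's body presses on something with over 40 N, if the wrist force passes 120 N, or if a joint passes its speed limit or range.

## Robot

A 6-joint arm with a two-finger parallel gripper is mounted at the origin on the work surface. World frame = base frame: x ahead of the robot, y to its left, z up, the work surface at z = 0. Lengths are in m, angles in rad, forces in N, time in s.
With the tool pointing down it reaches from about 0.4 to 0.825 m from the base axis. Payload 7 kg.
Tool frame: the origin (TCP) lies on the centre line of the jaws, within the pads' length; the fingertips stand 22 mm ahead of it and the grasp point (between the pads) lies 3 mm ahead of it; z points along the fingers, y is the line along which they close (so a half turn about z gives the same grasp; the last joint's range is limited). The gripper opens to 88 mm and grips with 3 to 60 N. Pads are 19 mm wide; open, the fingers measure 130 mm over their backs; the gripper's body (78 mm by 193 mm) begins 47 mm behind the grasp point.
Start: joints at [1.426, 0.359, 0.012, 0, -1.224, -0.288], TCP at [0.283, 0.613, 0.226] pointing down, gripper open.
Joint ranges: [-3.07, 3.07], [-1.43, 2.12], [-1.02, 1.25], [-3.03, 1.67], [-3.05, -0], [-3.03, 3.03]. Speed limits (rad/s): [2.39, 2.39, 3.01, 3.14, 3.14, 3.14].

## Interface

Orientations are given as [roll, pitch, yaw] about the fixed x, y, z axes, in that order (R = Rz(yaw) Ry(pitch) Rx(roll)).
In Python, from station import monitor, viewer, order gives the robot as it stands. The module is installed in compiled form; this text tells all that it offers.
- The arm moves only by the tool servo_tool, never from a script. Its argument "targets" is a list of rows, each an object with "angular": the turn, a rotation vector about the tool's x, y, z in degrees, a list of three; "xyz": the shift along the tool's x, y, z in cm, a list of three; "claw": the finger opening in cm, from 0 to 8.76. A call has 1 to 20 rows; each row shifts and turns the commanded pose from where the row before left it, along the tool's axes as they then stand; what a row does not reach is not made up. A row lasts 1/10 s, in which the tool goes at most 50 mm and 8.59 degrees, less where a joint would pass 70% of its speed; a pose out of reach is approached as far as the arm can. A call is refused whole if a number of a shift passes 5 or a number of a turn 8.59, either way. A call with a gripper value outside its range is refused whole. The fingers move at their own pace and stop on an object; "force" is the grip in N (left out, the last holds). Time passes only in rows, so rows that do not move let the fingers close. It gives the time, the measured TCP pose, the force, the opening and the grip force at its end, in the units of the state.
- monitor.get_state(): the state, without advancing time (a new reading comes with each control period).
- viewer.grab_frame(name): name is "side" or "top" or "wrist"; returns a dict with "color" (420x560x3 uint8, blue, green, red), "fovy" (degrees; the focal length in pixels is half the picture's height over the tangent of half this angle, whatever the lens; pixels are square), "cx", "cy" (the principal point, pixels), "k1" (the pictures are not rectified: a ray, as slopes to the right and down, at radius r is drawn at 1 + k1 r^2 times it, then the intrinsics apply), "R" (3x3) and "t" (3): a world point X has camera coordinates R X + t. Camera axes: x right, y down, z forward; pixel columns grow to the right and rows downward; lengths in m; the calibration is good to about 2 mm. A picture is of the moment at which its call begins. There is no depth.
- order.job_done(): hands the job in; it is judged then, once.
The state is a dict: "t": time; "q": joint angles; "qd": joint speeds; "joint_efforts": joint torques, N m; "eef_pos": TCP position; "ee_rot": TCP orientation; "force": force on the tool from outside, world axes, zero at the start; "moment": the same for the moment, N m; "width": finger opening in m; "gripper_force": force on a finger pad.
Only numpy, scipy, OpenCV 4.12 (cv2) and the standard library are available. Lean on these libraries where they do the work, as an engineer would, in place of code of your own. Each camera call takes 0.05 s, during which the arm holds its last target. There are 200 camera calls.

## Working session

There is one attempt and no reset: what is moved stays moved. The work goes in short steps, Python scripts to look and compute and a tool call to move; the robot and the scene stay as the last step left them, time stands still between calls to the robot, and variables do not carry over. Pictures are saved under pics/ and viewed, at most 10 in all, crops included, and the job is handed in when it is done.

Besides the shell and the picture viewer there is one more tool, called as name(argument=value, ...), one argument or row to a line, values as JSON. servo_tool: Moves the arm, as the interface text tells. Its arguments: {"type":"object","properties":{"targets":{"type":"array"},"force":{"type":"number"}},"required":["targets"]}

```bash
mkdir -p pics; cat > h.py <<'E'
import numpy as np,cv2,pickle
from station import monitor,viewer,order
def grab(n,f):
    d=viewer.grab_frame(n);cv2.imwrite('pics/'+f+'.png',d['color']);pickle.dump(d,open('pics/'+f+'.pkl','wb'));return d
def foc(d):return 210/np.tan(np.radians(d['fovy'])/2)
def ray(d,u,v):
    f=foc(d);p=np.array([(u-d['cx'])/f,(v-d['cy'])/f]);s=p.copy()
    for _ in range(30):s=p/(1+d['k1']*(s@s))
    R=np.array(d['R']);t=np.array(d['t']);return -R.T@t,R.T@np.array([s[0],s[1],1])
def onz(d,u,v,z):
    c,r=ray(d,u,v);return c+r*(z-c[2])/r[2]
def proj(d,X):
    x=np.array(d['R'])@np.array(X)+np.array(d['t']);s=x[:2]/x[2];s=s*(1+d['k1']*(s@s));f=foc(d)
    return s*f+[d['cx'],d['cy']]
E
python3 - <<'E'
from h import *
a=grab('top','top0');b=grab('side','side0')
cv2.imwrite('pics/t.png',cv2.resize(a['color'],(800,600)));cv2.imwrite('pics/s.png',cv2.resize(b['color'],(800,600)))
s=monitor.get_state();print(s)
for d in(a,b):print(d['fovy'],-np.array(d['R']).T@d['t'],np.array(d['R'])[2])
E
```

```text
{'t': 0.1, 'q': array([ 1.42610345e+00,  3.59317207e-01,  1.11594963e-02, -2.57803988e-04,
       -1.22413252e+00, -2.88107177e-01]), 'qd': array([-0.00062756, -0.00033167,  0.00142108,  0.00100635,  0.00104172,
        0.00121443]), 'joint_efforts': array([-1.27370287e-03, -5.84164989e+01,  2.93750650e+01,  7.01550588e+00,
        1.02000585e-02, -4.57844885e-05]), 'eef_pos': array([0.2829583 , 0.61234602, 0.2251282 ]), 'ee_rot': array([ 3.14009146e+00, -1.92128746e-04, -4.32887681e-01]), 'force': array([-0.47758066, -0.54285955,  0.3484449 ]), 'moment': array([0.02392241, 0.00772279, 0.02593963]), 'gripper_force': 0.0, 'width': 0.08776247492558953}
45.726406649002115 [0.41053917 0.00835654 1.41435182] [ 0.09588856 -0.01030469 -0.99533874]
44.69971596348889 [0.4197165 1.1515215 1.2559343] [ 0.0793655  -0.70307672 -0.70667124]
```

View pics/t.png

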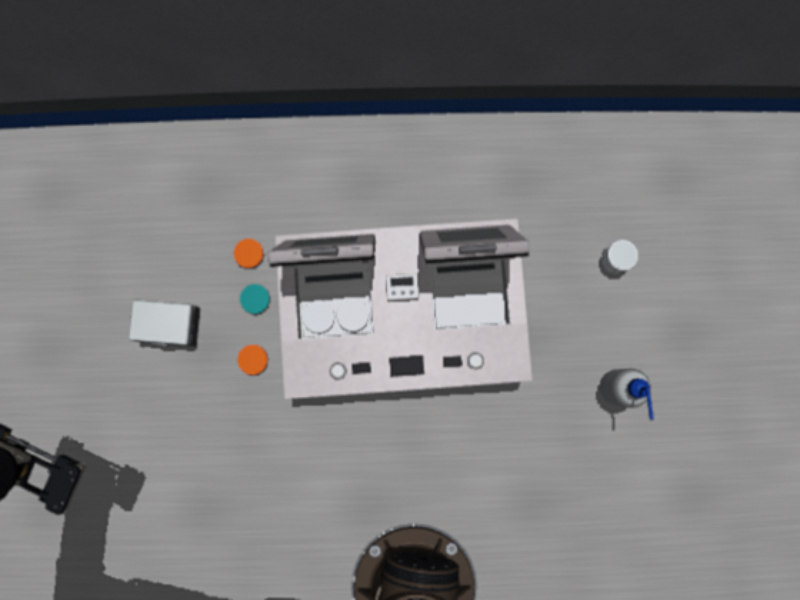

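View pics/s.png

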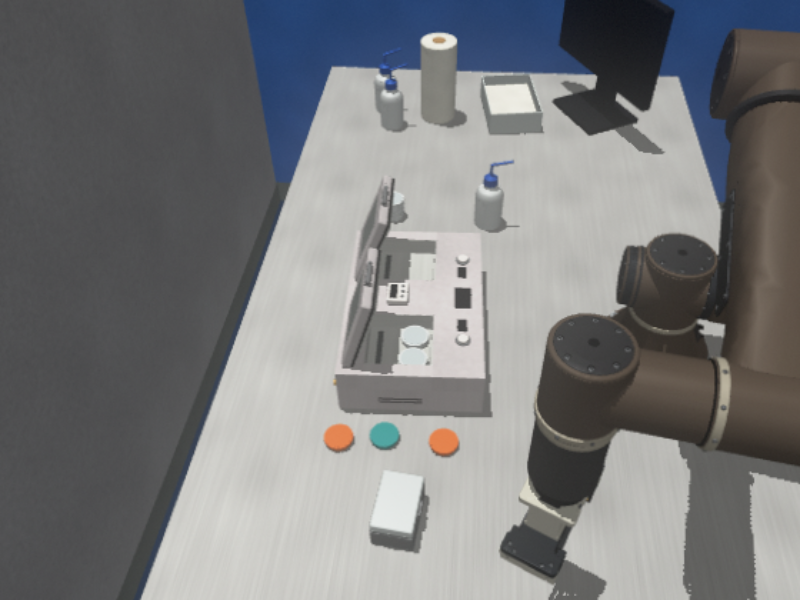

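Loaded chamber candidates in the top view: the pale dishes at (319,318) and (352,316) are in the left chamber. The right chamber at (470,310) is empty. The look-alikes at (249,253), (253,360) and (255,299) are orange or turquoise on the bench, and the dish stack is at (622,255). I choose the left chamber and will check it in a close crop.

```bash
python3 - <<'E'
from h import *
d=cv2.imread('pics/top0.png');cv2.imwrite('pics/c.png',cv2.resize(d[145:285,185:380],None,fx=4,fy=4,interpolation=cv2.INTER_CUBIC))
E
```

```text
(no output)
```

View pics/c.png

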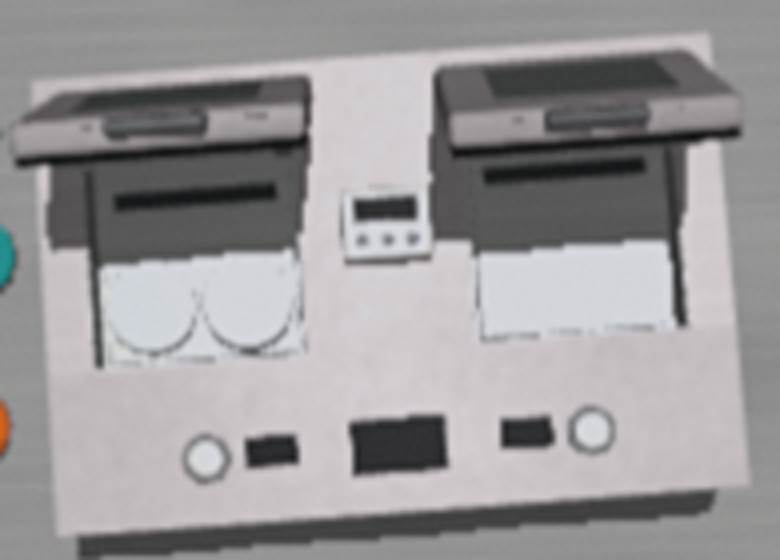

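The crop confirms two pale dishes in the left chamber, at crop (152,305) and (250,300), and an empty right chamber. The keys are at crop (207,457) and (592,430).

```bash
cat >> h.py <<'E'
def rz(a):return np.array([[np.cos(a),-np.sin(a),0],[np.sin(a),np.cos(a),0],[0,0,1]])
def W(p,X):return np.array([p[0],p[1],0])+rz(p[2])@np.array(X)
def lid(p,a,X,s=1): # lid-frame point -> world
    c,n=np.cos(a),np.sin(a);return W(p,[.115+c*X[0]+n*X[2],s*.125+X[1],.121-n*X[0]+c*X[2]])
E
python3 - <<'E'
from h import *
from scipy.optimize import least_squares as L
d=pickle.load(open('pics/top0.pkl','rb'))
o=lambda u,v:np.array([u/4+185-.4,v/4+145-.4])
P=[((58,536),(-.15,.225,.12)),((750,484),(-.15,-.225,.12)),((32,82),(.15,.225,.12)),((712,33),(.15,-.225,.12)),((207,457),(-.107,.125,.128)),((592,430),(-.107,-.125,.128))]
f=lambda p:np.concatenate([proj(d,W(p,X))-o(*u) for u,X in P])
r=L(f,[.5,0,0]);p=r.x;print(p,r.fun.round(1))
for s,Q in((1,[((18,162),(-.18,.085,0)),((305,148),(-.18,-.085,0))]),(-1,[((453,147),(-.18,.085,0)),((740,134),(-.18,-.085,0))])):
    g=lambda a:np.concatenate([proj(d,lid(p,a[0],X,s))-o(*u) for u,X in Q])
    q=L(g,[1.2]);print(s,q.x,q.fun.round(1))
    if s==1:a=q.x[0]
np.save('p.npy',p)
print('key',W(p,[-.107,.125,.128]),'edge',lid(p,a,(-.18,0,.026)),'r150',lid(p,a,(-.15,0,.026)))
d=pickle.load(open('pics/side0.pkl','rb'))
print(proj(d,lid(p,a,(-.18,.085,.026)))*800/560,proj(d,W(p,[-.107,.125,.128]))*800/560)
E
```

```text
[0.53330396 0.00761082 0.04959237] [ 0.   0.   0.1  0.3  0.1 -0.5 -0.5 -0.2 -0.1  0.4  0.4  0.1]
1 [1.28657169] [-1.5  1.   1.1 -0.9]
-1 [1.23393814] [-0.6  1.   1.6 -1. ]
key [0.420239   0.12715293 0.128     ] edge [0.61647991 0.13689297 0.30106903] r150 [0.62488197 0.13730999 0.27227265]
[359.99846685 304.24562164] [462.95280778 336.06113319]
```

servo_tool(
  targets=[
    {"xyz": [0,0,-4.4],"angular": [0,0,-6.9],"claw": 0},
    {"xyz": [0,0,-4.4],"angular": [0,0,-6.9],"claw": 0},
    {"xyz": [0,0,-4.4],"angular": [0,0,-6.9],"claw": 0},
    {"xyz": [0,0,-4.4],"angular": [0,0,-6.9],"claw": 0},
    {"xyz": [2.7,3.8,0],"angular": [0,0,0],"claw": 0},
    {"xyz": [2.7,3.8,0],"angular": [0,0,0],"claw": 0},
    {"xyz": [2.7,3.8,0],"angular": [0,0,0],"claw": 0},
    {"xyz": [2.7,3.8,0],"angular": [0,0,0],"claw": 0},
    {"xyz": [2.7,3.8,0],"angular": [0,0,0],"claw": 0},
    {"xyz": [2.7,3.8,0],"angular": [0,0,0],"claw": 0},
    {"xyz": [2.7,3.8,0],"angular": [0,0,0],"claw": 0},
    {"xyz": [2.7,3.8,0],"angular": [0,0,0],"claw": 0},
    {"xyz": [2.7,3.8,0],"angular": [0,0,0],"claw": 0},
    {"xyz": [2.7,3.8,0],"angular": [0,0,0],"claw": 0},
    {"xyz": [2.7,3.8,0],"angular": [0,0,0],"claw": 0},
    {"xyz": [2.7,3.8,0],"angular": [0,0,0],"claw": 0},
    {"xyz": [2.7,3.8,0],"angular": [0,0,0],"claw": 0},
    {"xyz": [0,0,0],"angular": [0,0,0],"claw": 0},
    {"xyz": [0,0,0],"angular": [0,0,0],"claw": 0},
  ],
)

```text
t: 2.0
eef_pos: [0.6583, 0.1353, 0.4007]
ee_rot: [3.141, 0.002, 0.046]
force: [0.2, 0.5, 0.1]
width: 0.0006
gripper_force: 0.0
```

```bash
python3 - <<'E'
from h import *
d=grab('side','side1');w=grab('wrist','w1')
c=cv2.resize(d['color'][90:290,200:420],(440,400));e=cv2.resize(w['color'],(360,270));
im=np.zeros((400,800,3),np.uint8);im[:,:440]=c;im[:270,440:]=e;cv2.imwrite('pics/m1.png',im)
s=monitor.get_state();print(s['eef_pos'],s['ee_rot'],s['width'])
E
```

```text
[0.65751282 0.13690897 0.40168669] [-3.14157440e+00  5.26273519e-04  4.90552786e-02] 0.0004999536047783573
```

View pics/m1.png

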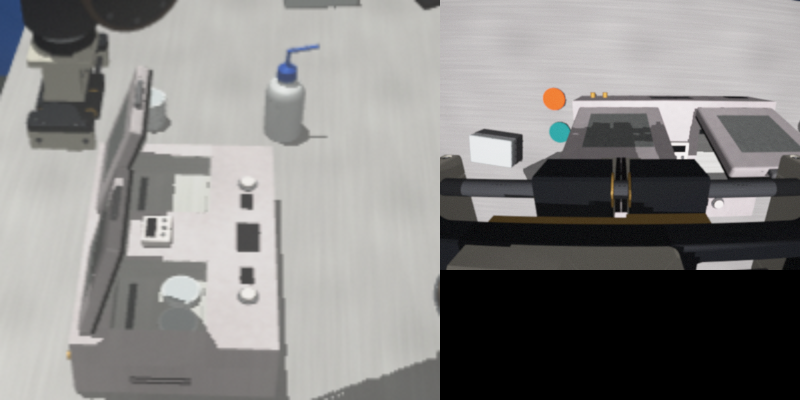

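The side crop shows the gripper at (65,100), beyond and above both lids. The wrist view shows the outside face of the left lid in front of the closed fingers at about (615,130). I'll descend behind the lid.

servo_tool(
  targets=[
    {"xyz": [0,0,3.6],"angular": [0,0,0],"claw": 0},
    {"xyz": [0,0,3.6],"angular": [0,0,0],"claw": 0},
    {"xyz": [0,0,2.0],"angular": [0,0,0],"claw": 0},
    {"xyz": [0,0,1.5],"angular": [0,0,0],"claw": 0},
    {"xyz": [0,0,0],"angular": [0,0,0],"claw": 0},
  ],
)

```text
t: 2.6
eef_pos: [0.6561, 0.1377, 0.2929]
ee_rot: [3.141, 0.004, 0.051]
force: [0.2, -0.3, -0.1]
width: 0.0003
gripper_force: 0.0
```

servo_tool(
  targets=[
    {"xyz": [-0.4,0,0],"angular": [0,0,0],"claw": 0},
    {"xyz": [-0.4,0,0],"angular": [0,0,0],"claw": 0},
    {"xyz": [-0.4,0,0],"angular": [0,0,0],"claw": 0},
    {"xyz": [-0.4,0,0],"angular": [0,0,0],"claw": 0},
  ],
)

```text
t: 3.0
eef_pos: [0.6416, 0.1359, 0.2959]
ee_rot: [-3.141, -0.001, 0.049]
force: [0.4, -0.1, 0.5]
width: 0.0002
gripper_force: 0.0
```

```bash
python3 - <<'E'
from h import *
p=np.load('p.npy');s=monitor.get_state();e=s['eef_pos'];print(e,s['force'],'inc frame',rz(-p[2])@(e-[p[0],p[1],0]))
for r in(.15,):
  for a in np.arange(1.35,-.01,-.05):
    x=.115-r*np.cos(a)+.026*np.sin(a)+.0095;z=.121+r*np.sin(a)+.026*np.cos(a)+.022
    print(round(a,2),round(x,4),round(z,4))
E
```

```text
[0.64159185 0.13587379 0.29593255] [ 0.36739411 -0.07722955  0.47181779] inc frame [0.11451302 0.12273722 0.29593255]
1.35 0.117 0.2951
1.3 0.1094 0.2945
1.25 0.1019 0.2935
1.2 0.0944 0.2922
1.15 0.087 0.2905
1.1 0.0796 0.2885
1.05 0.0724 0.2861
1.0 0.0653 0.2833
0.95 0.0584 0.2801
0.9 0.0516 0.2767
0.85 0.045 0.2729
0.8 0.0386 0.2687
0.75 0.0325 0.2643
0.7 0.0265 0.2595
0.65 0.0208 0.2545
0.6 0.0154 0.2492
0.55 0.0102 0.2436
0.5 0.0053 0.2377
0.45 0.0007 0.2317
0.4 -0.0035 0.2254
0.35 -0.0075 0.2189
0.3 -0.0111 0.2122
0.25 -0.0144 0.2053
0.2 -0.0173 0.1983
0.15 -0.0199 0.1911
0.1 -0.0222 0.1838
0.05 -0.024 0.1765
-0.0 -0.0255 0.169
```

servo_tool(
  targets=[
    {"xyz": [-0.7,0,0.05],"angular": [0,0,0],"claw": 0},
    {"xyz": [-0.7,0,0.1],"angular": [0,0,0],"claw": 0},
    {"xyz": [-0.7,0,0.13],"angular": [0,0,0],"claw": 0},
    {"xyz": [-0.7,0,0.17],"angular": [0,0,0],"claw": 0},
    {"xyz": [-0.7,0,0.2],"angular": [0,0,0],"claw": 0},
  ],
)

```text
t: 3.5
eef_pos: [0.6068, 0.134, 0.289]
ee_rot: [-3.141, -0.001, 0.049]
force: [3.2, -0.4, 3.0]
width: 0.0005
gripper_force: 1.8
```

```bash
python3 - <<'E'
from h import *
d=grab('side','side2');cv2.imwrite('pics/m2.png',cv2.resize(d['color'][90:290,200:420],(660,600)))
p=np.load('p.npy');s=monitor.get_state();e=s['eef_pos'];print(e,s['force'],'inc frame',rz(-p[2])@(e-[p[0],p[1],0]))
E
```

```text
[0.6056151  0.1338858  0.28870176] [ 0.47429483 -0.49271243  1.4216619 ] inc frame [0.07848195 0.12253512 0.28870176]
```

View pics/m2.png

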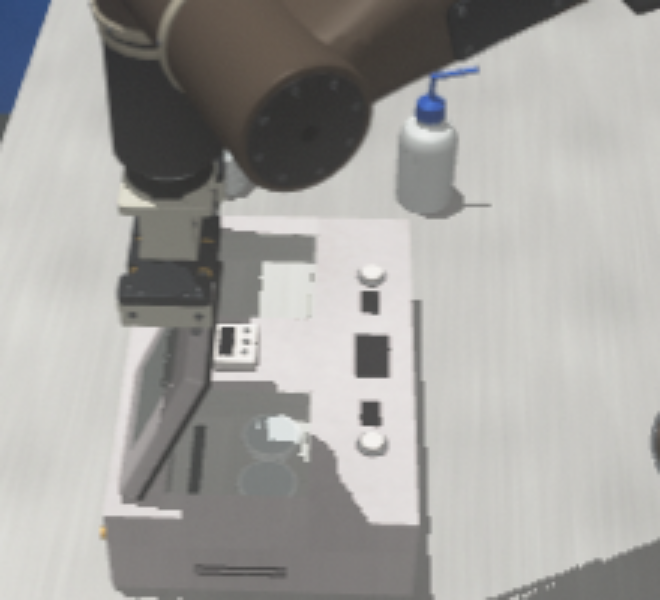

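The side crop shows the left lid leaning further forward at (185,390), with the fingers behind its outside face and a force of about 4 N. I'll continue along the arc.

servo_tool(
  targets=[
    {"xyz": [-0.7,0,0.24],"angular": [0,0,0],"claw": 0},
    {"xyz": [-0.7,0,0.28],"angular": [0,0,0],"claw": 0},
    {"xyz": [-0.7,0,0.32],"angular": [0,0,0],"claw": 0},
    {"xyz": [-0.68,0,0.35],"angular": [0,0,0],"claw": 0},
    {"xyz": [-0.66,0,0.38],"angular": [0,0,0],"claw": 0},
    {"xyz": [-0.64,0,0.42],"angular": [0,0,0],"claw": 0},
    {"xyz": [-0.62,0,0.45],"angular": [0,0,0],"claw": 0},
    {"xyz": [-0.6,0,0.48],"angular": [0,0,0],"claw": 0},
  ],
)

```text
t: 4.35
eef_pos: [0.5532, 0.1313, 0.2587]
ee_rot: [3.141, 0.0, 0.049]
force: [0.5, -0.5, 3.3]
width: 0.0003
gripper_force: 1.4
```

servo_tool(
  targets=[
    {"xyz": [-0.57,0,0.5],"angular": [0,0,0],"claw": 0},
    {"xyz": [-0.54,0,0.53],"angular": [0,0,0],"claw": 0},
    {"xyz": [-0.52,0,0.56],"angular": [0,0,0],"claw": 0},
    {"xyz": [-0.49,0,0.59],"angular": [0,0,0],"claw": 0},
    {"xyz": [-0.46,0,0.6],"angular": [0,0,0],"claw": 0},
    {"xyz": [-0.42,0,0.63],"angular": [0,0,0],"claw": 0},
    {"xyz": [-0.4,0,0.65],"angular": [0,0,0],"claw": 0},
    {"xyz": [-0.36,0,0.6],"angular": [0,0,0],"claw": 0},
  ],
)

```text
t: 5.15
eef_pos: [0.5159, 0.1295, 0.2119]
ee_rot: [3.141, 0.001, 0.049]
force: [-1.1, -0.0, 2.7]
width: 0.0003
gripper_force: 1.1
```

servo_tool(
  targets=[
    {"xyz": [-0.15,0,0.35],"angular": [0,0,0],"claw": 0},
    {"xyz": [-0.15,0,0.35],"angular": [0,0,0],"claw": 0},
    {"xyz": [-0.15,0,0.35],"angular": [0,0,0],"claw": 0},
    {"xyz": [-0.14,0,0.35],"angular": [0,0,0],"claw": 0},
    {"xyz": [-0.13,0,0.35],"angular": [0,0,0],"claw": 0},
    {"xyz": [-0.12,0,0.35],"angular": [0,0,0],"claw": 0},
    {"xyz": [-0.11,0,0.35],"angular": [0,0,0],"claw": 0},
    {"xyz": [-0.1,0,0.35],"angular": [0,0,0],"claw": 0},
    {"xyz": [-0.1,0,0.35],"angular": [0,0,0],"claw": 0},
    {"xyz": [-0.1,0,0.35],"angular": [0,0,0],"claw": 0},
    {"xyz": [0,0,0.2],"angular": [0,0,0],"claw": 0},
    {"xyz": [0,0,0.2],"angular": [0,0,0],"claw": 0},
    {"xyz": [0,0,0.2],"angular": [0,0,0],"claw": 0},
  ],
)

```text
t: 6.45
eef_pos: [0.504, 0.1289, 0.1715]
ee_rot: [3.142, -0.0, 0.049]
force: [-1.1, -0.7, 1.6]
width: 0.0002
gripper_force: 0.9
```

servo_tool(
  targets=[
    {"xyz": [0,0,0.1],"angular": [0,0,0],"claw": 0},
    {"xyz": [0,0,0.1],"angular": [0,0,0],"claw": 0},
    {"xyz": [0,0,0.1],"angular": [0,0,0],"claw": 0},
    {"xyz": [0,0,0],"angular": [0,0,0],"claw": 0},
  ],
)

```text
t: 6.85
eef_pos: [0.5039, 0.129, 0.1685]
ee_rot: [-3.142, 0.0, 0.049]
force: [-0.5, 0.6, 0.6]
width: 0.0003
gripper_force: 0.3
```

servo_tool(
  targets=[
    {"xyz": [0,0,0.1],"angular": [0,0,0],"claw": 0},
    {"xyz": [0,0,0.1],"angular": [0,0,0],"claw": 0},
    {"xyz": [0,0,0],"angular": [0,0,0],"claw": 0},
  ],
)

```text
t: 7.15
eef_pos: [0.5039, 0.129, 0.1665]
ee_rot: [-3.142, 0.0, 0.049]
force: [-0.6, 0.1, 0.5]
width: 0.0007
gripper_force: 0.4
```

servo_tool(
  targets=[
    {"xyz": [0,0,0.1],"angular": [0,0,0],"claw": 0},
    {"xyz": [0,0,0.1],"angular": [0,0,0],"claw": 0},
    {"xyz": [0,0,0.1],"angular": [0,0,0],"claw": 0},
    {"xyz": [0,0,0],"angular": [0,0,0],"claw": 0},
  ],
)

```text
t: 7.55
eef_pos: [0.5039, 0.1289, 0.1635]
ee_rot: [3.142, 0.0, 0.049]
force: [-0.0, -0.4, 0.5]
width: 0.0002
gripper_force: 0.3
```

```bash
python3 - <<'E'
from h import *
d=grab('side','side3');cv2.imwrite('pics/m3.png',cv2.resize(d['color'][130:310,200:400],(667,600)))
s=monitor.get_state();print(s['eef_pos'],s['force'])
E
```

```text
[0.50394718 0.12895609 0.16352647] [-0.59598321 -0.0856906   0.02321513]
```

View pics/m3.png

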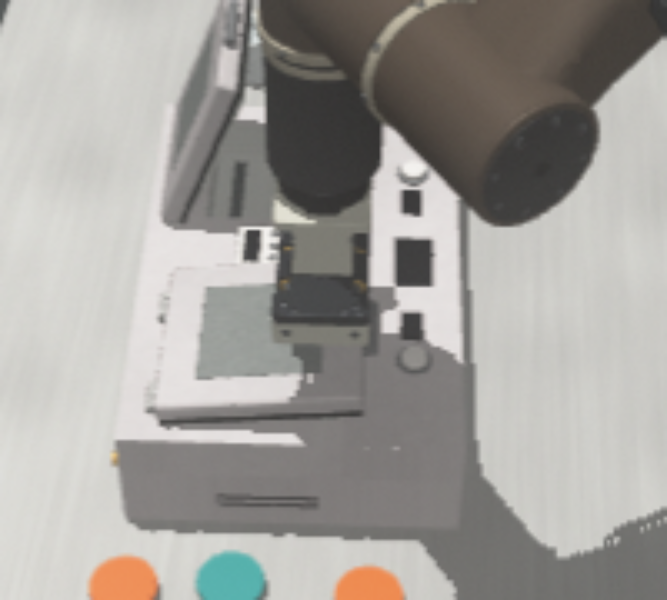

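The side crop shows the lid nearly flat with its front corner at (362,410), and the other lid untouched. I'll keep pressing until the force rises.

servo_tool(
  targets=[
    {"xyz": [0,0,0.1],"angular": [0,0,0],"claw": 0},
    {"xyz": [0,0,0.1],"angular": [0,0,0],"claw": 0},
    {"xyz": [0,0,0.1],"angular": [0,0,0],"claw": 0},
    {"xyz": [0,0,0],"angular": [0,0,0],"claw": 0},
  ],
)

```text
t: 8.0
eef_pos: [0.5039, 0.1289, 0.1605]
ee_rot: [3.142, 0.0, 0.049]
force: [0.1, -0.4, 1.1]
width: 0.0007
gripper_force: 0.3
```

```bash
python3 - <<'E'
from h import *
s=monitor.get_state();print(s['eef_pos'],s['force'],s['gripper_force'])
p=np.load('p.npy')
d=pickle.load(open('pics/side3.pkl','rb'))
for a in(0,.03,.06):print(a,[((proj(d,lid(p,a,X))-[200,130])*600/180).round(1) for X in((-.18,.085,.026),(-.18,.085,0),(0,.085,.026))])
E
```

```text
[0.50387258 0.12891456 0.1605063 ] [ 0.05758433 -0.44569872  1.07360681] 0.26814355311216787
0 [array([365.4, 408.7]), array([364.8, 428.4]), array([154.2, 402.7])]
0.03 [array([364.5, 404.6]), array([364.8, 424.3]), array([153.3, 402.7])]
0.06 [array([363.4, 400.4]), array([364.6, 420.3]), array([152.4, 402.7])]
```

servo_tool(
  targets=[
    {"xyz": [0,0,0.1],"angular": [0,0,0],"claw": 0},
    {"xyz": [0,0,0.1],"angular": [0,0,0],"claw": 0},
    {"xyz": [0,0,0.1],"angular": [0,0,0],"claw": 0},
    {"xyz": [0,0,0],"angular": [0,0,0],"claw": 0},
  ],
)

```text
t: 8.4
eef_pos: [0.5039, 0.1289, 0.1575]
ee_rot: [3.142, 0.0, 0.049]
force: [0.7, 0.4, -0.1]
width: 0.0004
gripper_force: 0.2
```

```bash
python3 - <<'E'
from h import *
d=grab('side','side4');w=grab('wrist','w4')
a=cv2.resize(d['color'][190:270,230:330],(500,400),interpolation=cv2.INTER_CUBIC);b=cv2.resize(w['color'][150:420],(500,241))[:200]
b=cv2.resize(w['color'],(300,225))
im=np.zeros((400,800,3),np.uint8);im[:,:500]=a;im[:225,500:]=b;cv2.imwrite('pics/m4.png',im)
E
```

```text
(no output)
```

View pics/m4.png

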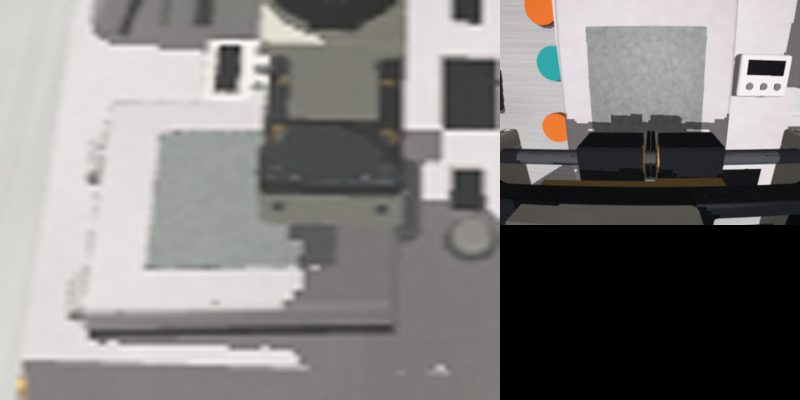

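servo_tool(
  targets=[
    {"xyz": [0,0,0.1],"angular": [0,0,0],"claw": 0},
    {"xyz": [0,0,0.1],"angular": [0,0,0],"claw": 0},
    {"xyz": [0,0,0.1],"angular": [0,0,0],"claw": 0},
    {"xyz": [0,0,0],"angular": [0,0,0],"claw": 0},
  ],
)

```text
t: 8.9
eef_pos: [0.5038, 0.1289, 0.1545]
ee_rot: [3.142, 0.0, 0.049]
force: [-0.2, -0.1, 0.8]
width: 0.0001
gripper_force: 0.2
```

```bash
python3 - <<'E'
from h import *
d=grab('side','side5');p=np.load('p.npy')
a=cv2.imread('pics/side3.png')[190:270,230:330];b=d['color'][190:270,230:330]
im=np.vstack([cv2.resize(x,(750,300),interpolation=cv2.INTER_CUBIC) for x in (a[35:75],b[35:75])])
cv2.imwrite('pics/m5.png',im)
f=lambda X:((proj(d,X)-[230,225])*7.5).round()
for q in(0,.05,.1):print(q,[f(lid(p,q,X)) for X in((-.18,.085,.026),(-.18,.085,0),(0,.085,.026),(0,.085,0))])
s=monitor.get_state();e=s['eef_pos'];print(e,s['force'])
print('inc L edge',f(W(p,[.15,.225,.12])),f(W(p,[-.15,.225,.12])),'tip',f(e-[0,0,.022]),f(e+[0,.02,-.022]))
E
```

```text
0 [array([597., 207.]), array([596., 251.]), array([122., 194.]), array([127., 238.])]
0.05 [array([593., 192.]), array([596., 236.]), array([119., 194.]), array([127., 238.])]
0.1 [array([589., 176.]), array([594., 221.]), array([115., 194.]), array([127., 238.])]
[0.50397236 0.12894501 0.15455335] [0.29169842 0.43717655 0.0952274 ]
inc L edge [ 31. 267.] [820. 291.] tip [494.  59.] [490.  96.]
```

View pics/m5.png

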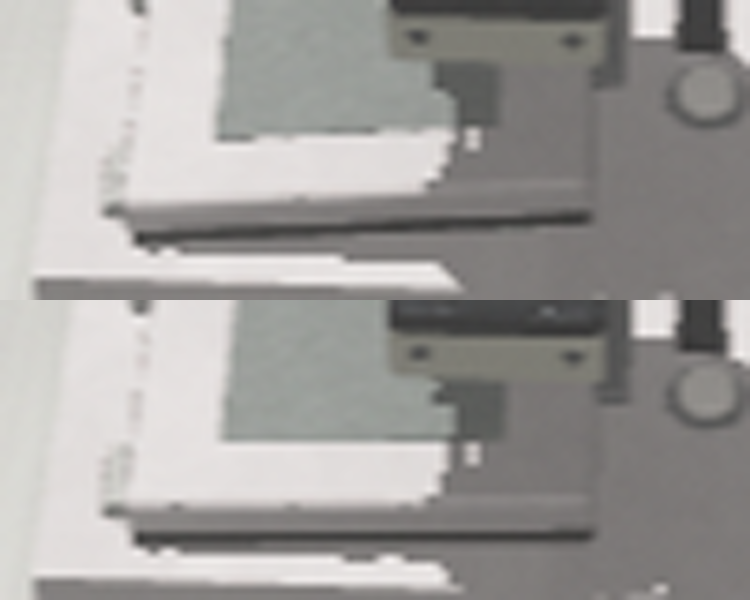

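The lid is still descending. Its front lower corner moved from y=218 to 237, and shut would be about 251, so about 0.045 rad is left.

servo_tool(
  targets=[
    {"xyz": [0,0,0.1],"angular": [0,0,0],"claw": 0},
    {"xyz": [0,0,0.1],"angular": [0,0,0],"claw": 0},
    {"xyz": [0,0,0.1],"angular": [0,0,0],"claw": 0},
    {"xyz": [0,0,0.1],"angular": [0,0,0],"claw": 0},
    {"xyz": [0,0,0],"angular": [0,0,0],"claw": 0},
  ],
)

```text
t: 9.45
eef_pos: [0.5039, 0.1289, 0.1505]
ee_rot: [3.142, 0.0, 0.049]
force: [0.3, -0.5, 0.4]
width: 0.0006
gripper_force: 0.0
```

servo_tool(
  targets=[
    {"xyz": [0,0,0.1],"angular": [0,0,0],"claw": 0},
    {"xyz": [0,0,0.1],"angular": [0,0,0],"claw": 0},
    {"xyz": [0,0,0],"angular": [0,0,0],"claw": 0},
  ],
)

```text
t: 9.75
eef_pos: [0.5039, 0.129, 0.1485]
ee_rot: [3.142, 0.0, 0.049]
force: [0.4, 0.4, -0.6]
width: 0.0008
gripper_force: 0.0
```

servo_tool(
  targets=[
    {"xyz": [0,0,0.1],"angular": [0,0,0],"claw": 0},
    {"xyz": [0,0,0.1],"angular": [0,0,0],"claw": 0},
    {"xyz": [0,0,0],"angular": [0,0,0],"claw": 0},
  ],
)

```text
t: 10.05
eef_pos: [0.5039, 0.129, 0.1467]
ee_rot: [3.142, -0.0, 0.049]
force: [-2.1, 0.3, 2.9]
width: 0.0007
gripper_force: 1.4
```

```bash
python3 - <<'E'
from h import *
p=np.load('p.npy');d=grab('side','side6')
# dark seal centre row near front corner, per image: columns 300..306
for n in('side3','side4','side5','side6'):
    g=cv2.cvtColor(cv2.imread(f'pics/{n}.png'),6).astype(float)
    o=[]
    for c in(255,270,285,295,300,305):
        col=g[248:264,c];i=col.argmin();w=np.clip(col.min()+40-col,0,None)
        o.append((round((w*np.arange(248,264)).sum()/w.sum(),2),int(col.min())))
    print(n,o)
for a in(0,.025,.05):print(a,[proj(d,lid(p,a,(-r,.085,.0025))).round(2) for r in(.02,.10,.17)])
s=monitor.get_state();print(s['eef_pos'],s['force'])
E
```

```text
side3 [(np.float64(255.91), 71), (np.float64(255.32), 68), (np.float64(254.53), 71), (np.float64(254.26), 60), (np.float64(254.0), 58), (np.float64(253.69), 57)]
side4 [(np.float64(256.05), 72), (np.float64(255.93), 64), (np.float64(255.52), 72), (np.float64(255.39), 63), (np.float64(255.31), 64), (np.float64(255.3), 60)]
side5 [(np.float64(256.31), 70), (np.float64(256.0), 65), (np.float64(256.0), 61), (np.float64(256.0), 60), (np.float64(256.0), 58), (np.float64(255.93), 59)]
side6 [(np.float64(256.51), 79), (np.float64(256.93), 66), (np.float64(257.31), 66), (np.float64(257.58), 71), (np.float64(257.89), 59), (np.float64(257.93), 60)]
0 [array([253.74, 256.33]), array([281.53, 257.13]), array([305.95, 257.84])]
0.025 [array([253.71, 256.21]), array([281.48, 256.56]), array([305.93, 256.89])]
0.05 [array([253.67, 256.1 ]), array([281.41, 256.  ]), array([305.87, 255.93])]
[0.50394514 0.12895383 0.14672881] [-1.64307461 -0.17534338  3.21125043]
```

servo_tool(
  targets=[
    {"xyz": [0,0,0.1],"angular": [0,0,0],"claw": 0},
    {"xyz": [0,0,0.1],"angular": [0,0,0],"claw": 0},
    {"xyz": [0,0,0],"angular": [0,0,0],"claw": 0},
    {"xyz": [0,0,0],"angular": [0,0,0],"claw": 0},
  ],
)

```text
t: 10.5
eef_pos: [0.504, 0.129, 0.1466]
ee_rot: [-3.142, -0.001, 0.05]
force: [-8.9, 0.3, 18.5]
width: 0.0005
gripper_force: 9.6
```

The lid is against its stop with 18 N on it, so I'll go up and over the key.

servo_tool(
  targets=[
    {"xyz": [0,0,-0.2],"angular": [0,0,0],"claw": 0},
    {"xyz": [0,0,-1.5],"angular": [0,0,0],"claw": 0},
    {"xyz": [0,0,-2.5],"angular": [0,0,0],"claw": 0},
    {"xyz": [0,0,-1.5],"angular": [0,0,0],"claw": 0},
    {"xyz": [-2.8,-0.08,0],"angular": [0,0,0],"claw": 0},
    {"xyz": [-2.8,-0.08,0],"angular": [0,0,0],"claw": 0},
    {"xyz": [-2.8,-0.08,0],"angular": [0,0,0],"claw": 0},
    {"xyz": [0,0,0],"angular": [0,0,0],"claw": 0},
    {"xyz": [0,0,0],"angular": [0,0,0],"claw": 0},
  ],
)

```text
t: 11.4
eef_pos: [0.42, 0.1276, 0.2021]
ee_rot: [-3.141, -0.001, 0.05]
force: [0.4, 0.4, -0.3]
width: 0.0004
gripper_force: 0.0
```

```bash
python3 - <<'E'
from h import *
p=np.load('p.npy');d=grab('side','side7');w=grab('wrist','w7')
s=monitor.get_state();e=s['eef_pos'];print(e,s['ee_rot'],s['force'])
a=cv2.resize(d['color'][150:270,250:370],(400,400),interpolation=cv2.INTER_CUBIC);b=cv2.resize(w['color'][150:,80:480],(400,270))
im=np.zeros((400,800,3),np.uint8);im[:,:400]=a;im[:270,400:]=b;cv2.imwrite('pics/m7.png',im)
K=W(p,[-.107,.125,.128])
print('side key',(proj(d,K)-[250,150])*400/120,'tip22',(proj(d,e-[0,0,.022])-[250,150])*400/120,'tcp',(proj(d,e)-[250,150])*400/120)
print('wrist key',(proj(w,K)-[80,150])+[400,0],'tip22',proj(w,e-[0,0,.022])-[80,150]+[400,0],'tcp',proj(w,e)-[80,150]+[400,0])
g=cv2.cvtColor(d['color'],6).astype(float)
print([round(float((np.clip(g[248:264,c].min()+40-g[248:264,c],0,None)*np.arange(248,264)).sum()/np.clip(g[248:264,c].min()+40-g[248:264,c],0,None).sum()),2) for c in(255,270,285,295,300,305)])
E
```

```text
[0.42059489 0.12756158 0.20176868] [-3.14139093e+00 -5.69485022e-04  4.90623877e-02] [ 0.42952889 -0.24731471  0.19126555]
side key [246.88988482 284.14264411] tip22 [248.84237297 244.44187171] tcp [249.88983189 226.83532529]
wrist key [602.04871251  68.84901646] tip22 [601.60613076  94.60052846] tcp [601.64554918 110.262418  ]
[256.51, 256.89, 257.33, 257.56, 257.85, 257.94]
```

View pics/m7.png

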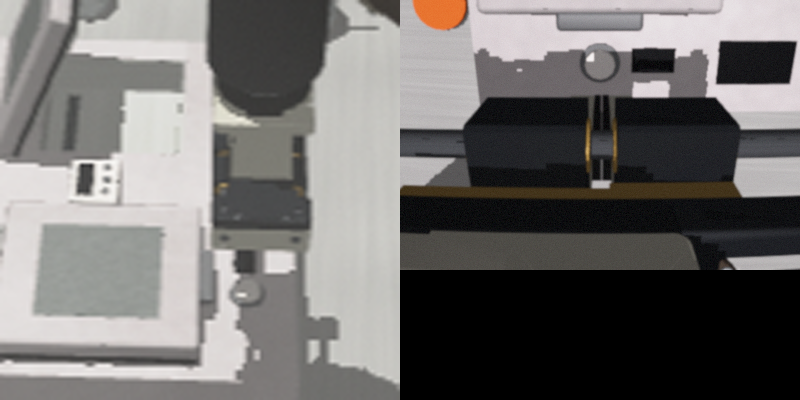

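The composite shows the key in the side view at (246,291). In the wrist view the key is at (600,62) and the fingertips are at (601,95). The lid rows haven't changed, so it is still shut. The contact height suggests the arm stands about 20 mm higher than it reads, so I'll check whether that also explains the key's wrist pixel.

```bash
python3 - <<'E'
from h import *
p=np.load('p.npy');w=pickle.load(open('pics/w7.pkl','rb'))
K=W(p,[-.107,.125,.128])
for dz in(0,.01,.02):
  for dx in(0,.005):print(dz,dx,(proj(w,K-[0,0,dz]+[dx,0,0])-[80,150]+[400,0]).round(1))
E
```

```text
0 0 [602.   68.8]
0 0.005 [602.4  62.6]
0.01 0 [602.   64.9]
0.01 0.005 [602.3  58.9]
0.02 0 [602.   61.3]
0.02 0.005 [602.3  55.5]
```

servo_tool(
  targets=[
    {"xyz": [0,0,2.0],"angular": [0,0,0],"claw": 0},
    {"xyz": [0,0,2.0],"angular": [0,0,0],"claw": 0},
    {"xyz": [0,0,1.5],"angular": [0,0,0],"claw": 0},
    {"xyz": [0,0,1.0],"angular": [0,0,0],"claw": 0},
    {"xyz": [0,0,0.5],"angular": [0,0,0],"claw": 0},
    {"xyz": [0,0,0.2],"angular": [0,0,0],"claw": 0},
    {"xyz": [0,0,0.2],"angular": [0,0,0],"claw": 0},
    {"xyz": [0,0,0],"angular": [0,0,0],"claw": 0},
  ],
)

```text
t: 12.3
eef_pos: [0.4202, 0.1274, 0.128]
ee_rot: [-3.141, -0.001, 0.049]
force: [-0.0, 0.0, 0.1]
width: 0.0005
gripper_force: 0.0
```

servo_tool(
  targets=[
    {"xyz": [0,0,0.1],"angular": [0,0,0],"claw": 0},
    {"xyz": [0,0,0.1],"angular": [0,0,0],"claw": 0},
    {"xyz": [0,0,0],"angular": [0,0,0],"claw": 0},
  ],
)

```text
t: 12.6
eef_pos: [0.4203, 0.1275, 0.126]
ee_rot: [-3.141, -0.001, 0.049]
force: [0.3, 1.0, 2.0]
width: 0.0004
gripper_force: 1.0
```

Contact is at about 0.127. I'll press through the travel.

servo_tool(
  targets=[
    {"xyz": [0,0,0.1],"angular": [0,0,0],"claw": 0},
    {"xyz": [0,0,0.1],"angular": [0,0,0],"claw": 0},
    {"xyz": [0,0,0.1],"angular": [0,0,0],"claw": 0},
    {"xyz": [0,0,0],"angular": [0,0,0],"claw": 0},
  ],
)

```text
t: 13.0
eef_pos: [0.4202, 0.1275, 0.1228]
ee_rot: [-3.141, -0.001, 0.049]
force: [2.0, 0.9, 5.0]
width: 0.0004
gripper_force: 1.9
```

servo_tool(
  targets=[
    {"xyz": [0,0,0.1],"angular": [0,0,0],"claw": 0},
    {"xyz": [0,0,0.1],"angular": [0,0,0],"claw": 0},
    {"xyz": [0,0,0],"angular": [0,0,0],"claw": 0},
    {"xyz": [0,0,0],"angular": [0,0,0],"claw": 0},
  ],
)

```text
t: 13.4
eef_pos: [0.4204, 0.1275, 0.1223]
ee_rot: [-3.141, -0.001, 0.05]
force: [-6.5, -0.5, 22.4]
width: 0.0002
gripper_force: 10.8
```

The key is at its stop: about 5 mm of travel, with the force jumping to 22 N. I'll release it and retreat upwards.

servo_tool(
  targets=[
    {"xyz": [0,0,-0.3],"angular": [0,0,0],"claw": 0},
    {"xyz": [0,0,-1.5],"angular": [0,0,0],"claw": 0},
    {"xyz": [0,0,-3],"angular": [0,0,0],"claw": 0},
    {"xyz": [0,0,-4],"angular": [0,0,0],"claw": 0},
    {"xyz": [0,0,-4],"angular": [0,0,0],"claw": 0},
    {"xyz": [0,0,-4],"angular": [0,0,0],"claw": 0},
    {"xyz": [0,0,0],"angular": [0,0,0],"claw": 0},
    {"xyz": [0,0,0],"angular": [0,0,0],"claw": 0},
  ],
)

```text
t: 14.2
eef_pos: [0.4196, 0.1273, 0.2887]
ee_rot: [-3.141, -0.0, 0.049]
force: [-1.0, -0.4, -0.1]
width: 0.0003
gripper_force: 0.0
```

```bash
python3 - <<'E'
from h import *
d=grab('side','side8');w=grab('wrist','w8')
s=monitor.get_state();print(s['eef_pos'],s['force'])
a=cv2.resize(d['color'][110:290,210:390],(400,400),interpolation=cv2.INTER_CUBIC);b=cv2.resize(w['color'],(400,300))
im=np.zeros((400,800,3),np.uint8);im[:,:400]=a;im[:300,400:]=b;cv2.imwrite('pics/m8.png',im)
g=cv2.cvtColor(d['color'],6).astype(float)
print([round(float((np.clip(g[248:264,c].min()+40-g[248:264,c],0,None)*np.arange(248,264)).sum()/np.clip(g[248:264,c].min()+40-g[248:264,c],0,None).sum()),2) for c in(255,270,285,295,300,305)])
E
```

```text
[0.41903604 0.1268129  0.28723893] [-0.36079441 -0.58401699 -0.60734798]
[256.5, 256.89, 257.34, 257.56, 257.83, 257.94]
```

View pics/m8.png

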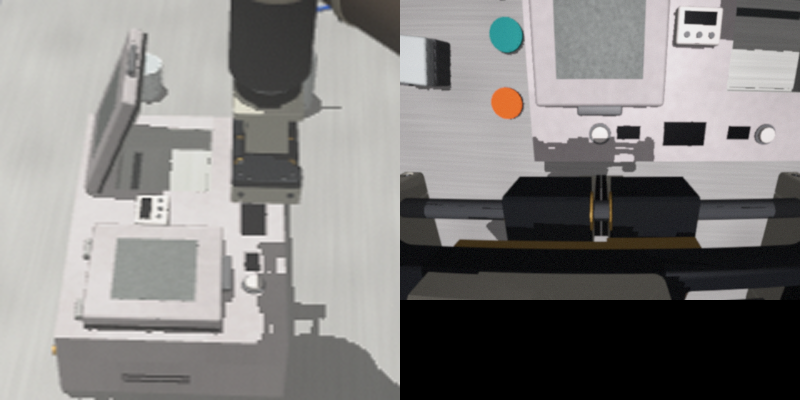

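The views show the left lid shut at (155,275), the key up at (252,283), the right lid open at (115,120) and the timer in place. The robot touches nothing, so I'll hand in the job.

```bash
python3 -c "
from station import order
print(order.job_done())"
```

```text
the job is handed in; nothing more can be done
None
```

The left chamber's lid, the one over the dishes, is shut; its purge key was pressed to the stop and let go, the right lid stands open, and the job is handed in, though the hand-in returned no verdict.

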